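# Air the drying cabinet: door held ajar on the third hole of its stay

## Task

The drying cabinet needs airing: draw its sprung door open by the brass stay on the roof and drop the stay's third hole, counted from the door end, over the peg, fully down flat, so that the stay holds the door at that width when you let go. Feel the hole onto the peg with light pressure and never lean hard on it, and leave the jar and the tin on the roof where they are.

Things in the scene. Friction and masses are not known exactly. Their poses are not given: they have to be found in the camera images.
- cabinet: White bench-top drying cabinet, 300 mm deep, 420 mm wide, flat roof 220 mm above the bench; fixed. Origin: centre of its underside; own x points away from the door (the door is on its -x side), own y to the door's hinge side, z up.
- door (a joint): Opening angle of the glazed door, rad: 0 shut (start), up to 1.2. Hinged about the upright axis through door_hinge; it opens outwards, clockwise seen from above. Sprung hinges always pull it shut (0.35 N m shut, 0.5 N m half-way open). With the third hole on the peg it reads 0.35 to 0.49 (free edge some 140 mm open).
- door_hinge (a point): Point on the door's upright hinge axis, at the height of the stay's underside (223 mm above the bench).
- stay_pivot (a point): Point on the door's top edge where the stay is pivoted, 250 mm from the hinge axis, at the stay's underside (223 mm above the bench when level). The rivet lets the stay swing sideways freely and tilt up (to 40 degrees).
- stay: Brass casement stay, flat bar 22 mm wide, 5 mm thick, 250 mm from the pivot to its free end, about 0.17 kg. Origin at the pivot on its underside; own x runs along the bar to the knob, z up. Four holes of 10.5 mm at 104, 132, 160 and 188 mm from the pivot. At the start it lies unhooked on the roof, on the far side of the peg.
- hole3 (a point): Centre of the third hole from the door, on the stay's underside, 160 mm from the pivot.
- knob (a point): Centre (half-way up) of the upright round black knob on the stay, 16 mm in diameter, its top 59 mm above the stay's underside; 235 mm from the pivot, 75 mm beyond the third hole. This point is 32 mm above the stay's underside. Take it from above.
- peg_place (a point): Intended place of the peg's foot, a fixed point of the cabinet, 223 mm above the bench. The dark steel peg (9 mm in diameter, flat-topped, 12 mm tall) stands on a 3 mm thick brass plate screwed on by eye: the real peg is up to 6 mm from here along the cabinet's x and y each, differently each time; it does not give. The stay is fully down when flat on this plate.
- lacquer_jar: Small amber jar, 42 mm across, 52 mm tall, on the cabinet's roof. Not part of the job; origin centre of its underside.
- tin: Flat round metal tin, 66 mm across, 26 mm tall, on the cabinet's roof. Not part of the job; origin centre of its underside.

How it is judged (in metres and radians):
On the way, in this order (a step that is already met when the one before it is completed fails the run):
1. the door is drawn open (value of joint door above 0.25 rad), for 0.1 s.
2. the third hole is fully down over the peg (horizontal distance between hole3 and peg_place below 0.011 m and z of hole3 in the frame of cabinet below 0.226 m and value of joint door between 0.33 and 0.52 rad), for 0.2 s.
At the end, for the whole second after the job is handed in: The stay, let go of and at rest, lies flat with its third hole over the peg (hole within 11 mm of the peg's intended place, its underside within 3 mm of the base plate) and so holds the sprung door still, open at 0.33 to 0.52 rad (all of step 2 and velocity of joint door between -0.02 and 0.02 rad/s and linear speed of stay below 0.01 m/s); the robot touches nothing.
It fails at once if the stay is pressed on the peg or the cabinet with more than 30 N (contact force between stay and cabinet above 30 N).
It fails at once if the jar or the tin on the roof is shifted by more than 15 mm (distance of any of lacquer_jar, tin from where it was at the start of the episode above 0.015 m).
It also fails if it takes over 72 s, if anything falls off the work surface, if the arm or the gripper's body presses on something with over 40 N, if the wrist force passes 120 N, or if a joint passes its speed limit or range.

## Robot

A 7-joint arm with a two-finger parallel gripper is mounted at the origin on the work surface. World frame = base frame: x ahead of the robot, y to its left, z up, the work surface at z = 0. Lengths are in mm, angles in rad, forces in N, time in s.
With the tool pointing down it reaches from about 400 to 875 mm from the base axis. Payload 4.4 kg.
Tool frame: the origin (TCP) lies midway between the tips of the shut fingers; the grasp point (between the pads) lies 19 mm behind it; z points along the fingers, y is the direction in which the jaws open and shut (so a half turn about z gives the same grasp; the last joint's range is limited). The gripper opens to 85 mm and grips with 20 to 120 N. Pads are 22 mm wide; open, the fingers measure 114 mm over their backs; the gripper's body (76 mm by 85 mm) begins 54 mm behind the grasp point. The pads swing forward as they close: fully open they stand 13 mm farther back than shut.
Start: joints at [1.062, 0.628, 0.038, 1.517, -0.027, 0.996, -0.02], TCP at [278.534, -587.313, 231.313] pointing down, gripper open.
Joint ranges: [-3.06, 3.06], [-0.37, 2.12], [-1.25, 1.32], [0.18, 2.47], [-1.1, 4.24], [0.23, 1.98], [-2.94, 2.94]. Speed limits (rad/s): [2.57, 2.57, 3.14, 3.14, 3.14, 3.14, 3.14].

## Interface

Orientations are given as [roll, pitch, yaw] about the fixed x, y, z axes, in that order (R = Rz(yaw) Ry(pitch) Rx(roll)).
In Python, from cell import ctrl, vision gives the robot as it stands.
- The arm moves only by the tool play_rows, never from a script. Its arguments are lists of equal length, an entry for each row: "slide": the shift along the tool's x, y, z in mm, a list of three; "turn": the turn about the tool's z in rad; "fingers": the opening, from 0 (shut) to 1 (fully open). A call has 1 to 5 rows; each row is the pose to reach, as a shift and turn from the pose measured when the call began, along the tool's axes at that moment; what a row does not reach only later rows make up. A row lasts 1/8 s, in which the tool goes at most 62.5 mm and 10.7 degrees, less where a joint would pass 70% of its speed; a pose out of reach is approached as far as the arm can. A call with a gripper value outside its range is refused whole. The fingers move at their own pace and stop on an object; the grip force is fixed at half the most. Time passes only in rows, so rows that repeat a pose let the fingers close. It gives the time, the measured TCP pose, the force and the opening at its end, in the units of the state.
- ctrl.read_state(): the state, without advancing time (a new reading comes with each control period).
- vision.get_image(name): name is "side" or "top"; returns (picture, depth): 480x640x3 uint8, blue, green, red; 480x640 float32, mm along the optical axis (not along the pixel's ray), 0 where there is no reading.
- vision.camera_params(name): a dict with "fx", "fy", "cx", "cy" (pixels), "position" and "rotation" of the camera in the world. Camera axes: x right, y up, looking along -z (the intrinsics and any distortion apply to the point x, -y, -z); pixel columns grow to the right and rows downward; lengths in mm; the calibration is good to about 2 mm. A picture is of the moment at which its call begins. camera_params takes no time and is no camera call.
- ctrl.finish_job(): hands the job in, once; it reports no verdict.
The state is a dict: "clock": time; "qpos": joint angles; "qd": joint speeds; "tau": joint torques, N m; "eef_pos": TCP position; "tool_rot": TCP orientation; "force": force on the tool from outside, world axes, zero at the start; "torque": the same for the moment, N m; "width": finger opening in mm.
Only numpy, scipy, OpenCV 4.12 (cv2) and the standard library are available. Lean on these libraries where they do the work, as an engineer would, in place of code of your own. Each camera call takes 0.05 s, during which the arm holds its last target.

## Working session

There is one attempt and no reset: what is moved stays moved. The work goes in short steps, Python scripts to look and compute and a tool call to move; the robot and the scene stay as the last step left them, time stands still between calls to the robot, and variables do not carry over. Pictures are saved under pics/ and viewed, and the job is handed in when it is done.

Besides the shell and the picture viewer there is one more tool, called after "Call:" in YAML: its name, and indented under it one key for each argument. play_rows: Moves the arm, as the interface text tells. Its arguments: {"type":"object","properties":{"slide":{"type":"array"},"turn":{"type":"array"},"fingers":{"type":"array"}},"required":["slide","turn","fingers"]}

```bash
mkdir -p pics; ls; python3 - <<'E'
from cell import ctrl, vision
import cv2, numpy as np
s=ctrl.read_state()
for k,v in s.items(): print(k,v)
for n in("top","side"):
    im,d=vision.get_image(n); cv2.imwrite(f"pics/{n}0.png",im); np.save(f"pics/{n}0.npy",d)
    print(n,vision.camera_params(n))
E
```

```text
pics
clock 0.0
qpos [ 1.06219146  0.62935238  0.03844695  1.51839074 -0.0270192   0.99626063
 -0.02003432]
qd [-0.00038429 -0.00061723  0.00199009 -0.0001696   0.00071229  0.0007535
  0.00145281]
tau [ 2.48869592e-04 -5.63411880e+01  1.22626193e+00 -1.93443114e+01
  1.10197012e-02  1.05005069e-02  6.85685407e-06]
eef_pos [ 278.26925689 -586.73108046  230.3778301 ]
tool_rot [-3.13969962e+00  1.24976980e-05  4.42755559e-01]
force [ 0.5210552  -1.1372721   0.06797796]
torque [ 0.04908579 -0.03997437 -0.01044606]
width 85.38872262086142
top {'fx': 567.5829734380352, 'fy': 567.5829734380352, 'cx': 313.4957526228952, 'cy': 235.37939578908174, 'position': array([ 527.17110608,  -32.33696307, 1196.71937445]), 'rotation': array([ 7.02045640e-02,  6.55337167e-04, -1.56776699e+00])}
side {'fx': 481.18343463542334, 'fy': 481.18343463542334, 'cx': 318.8084671454914, 'cy': 235.43229662864115, 'position': array([326.21809115, 526.37917452, 913.49451542]), 'rotation': array([ 0.68823784,  0.00413486, -2.69239668])}
```

View pics/top0.png

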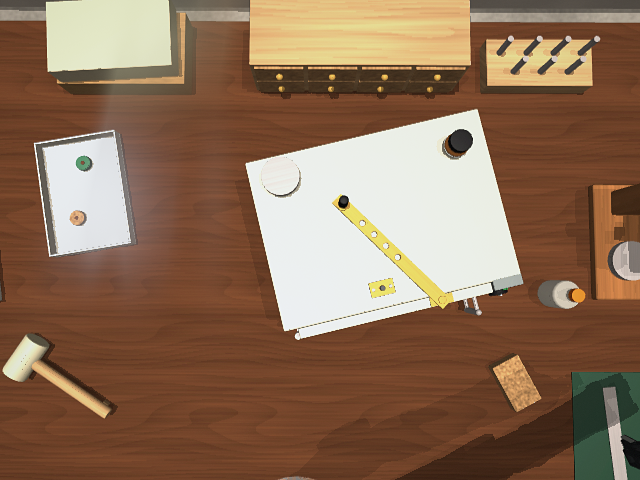

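View pics/side0.png

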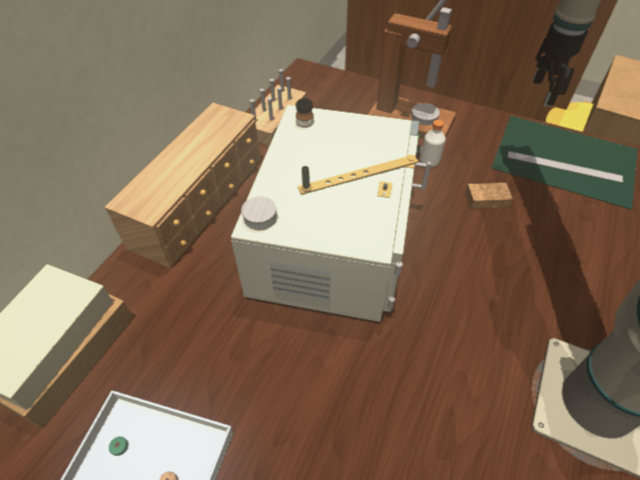

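```bash
cat > h.py <<'E'
import numpy as np, cv2
from scipy.spatial.transform import Rotation as R
from cell import ctrl, vision
def P(n):
    c=vision.camera_params(n); return c,R.from_euler('xyz',c['rotation']).as_matrix()
def at(n,u,v,z):
    c,M=P(n); r=M@np.array([(u-c['cx'])/c['fx'],-(v-c['cy'])/c['fy'],-1]); o=c['position']; return o+r*(z-o[2])/r[2]
def px(n,p):
    c,M=P(n); q=M.T@(np.asarray(p,float)-c['position']); return c['cx']+c['fx']*q[0]/-q[2], c['cy']-c['fy']*q[1]/-q[2]
def dep(n,d,u,v):
    c,M=P(n); z=d[int(round(v)),int(round(u))]; return c['position']+M@(z*np.array([(u-c['cx'])/c['fx'],-(v-c['cy'])/c['fy'],-1]))
def crop(n,im,name,x0,y0,w,h,s):
    cv2.imwrite(name,cv2.resize(im[y0:y0+h,x0:x0+w],None,fx=s,fy=s,interpolation=cv2.INTER_CUBIC))
E
python3 - <<'E'
from h import *
im=cv2.imread("pics/top0.png"); crop("top",im,"pics/c1.png",325,180,200,150,4)
crop("top",im,"pics/c1b.png",235,100,300,240,2.5)
im=cv2.imread("pics/side0.png"); crop("side",im,"pics/c2.png",230,90,200,150,4)
d=np.load("pics/top0.npy")
for u,v in [(300,250),(450,200),(281,170),(344,201),(382,287),(441,300)]: print(u,v,dep("top",d,u,v).round(1))
E
```

```text
300 250 [570.6  -8.3 218.8]
450 200 [ 658.1 -268.   219.3]
281 170 [704.7  23.8 246.5]
344 201 [647.6 -80.9 281.7]
382 287 [ 507.8 -147.5  233.8]
441 300 [ 486.1 -247.9  229.6]
```

View pics/c1.png

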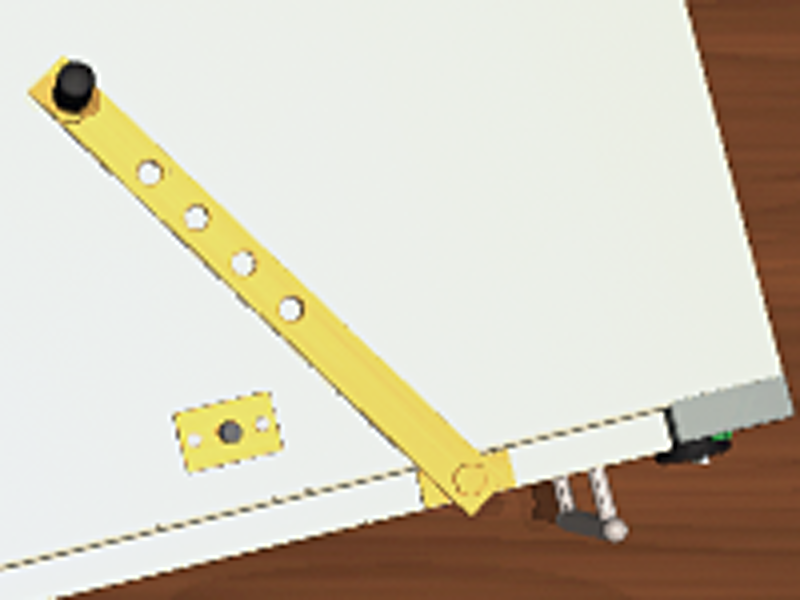

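View pics/c2.png

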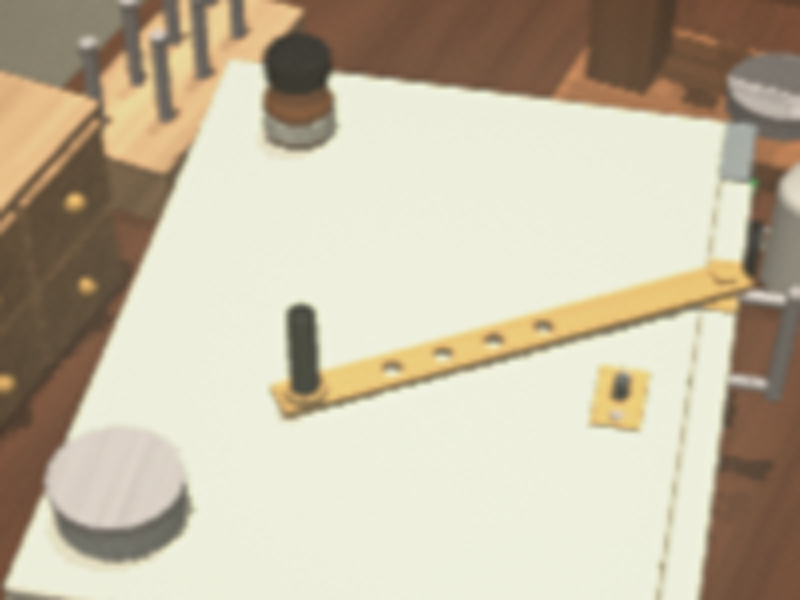

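View pics/c1b.png

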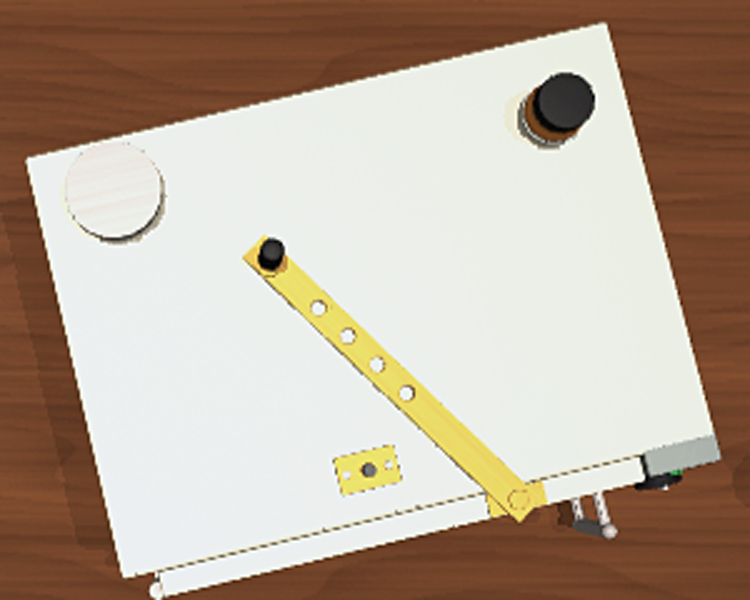

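```bash
python3 - <<'E'
from h import *
g=lambda a,b,z: at("top",325+a/4,180+b/4,z)
piv=g(469,478,229); kn=g(76,77,281); peg=g(230,431,235)
hs=[g(*p,227) for p in [(291,309),(243,264),(196,217),(149,172)]]
for h in hs: print("hole",h.round(1),np.linalg.norm((h-piv)[:2]).round(1))
print("piv",piv.round(1),"knob",kn.round(1),np.linalg.norm((kn-piv)[:2]))
print("peg",peg.round(1))
# side view check
s=lambda a,b,z: at("side",230+a/4,90+b/4,z)
print("side peg",s(622,379,235).round(1),"knob",s(301,311,281).round(1),"h3",s(443,354,227).round(1),"piv",s(725,272,229).round(1))
hin=at("top",235+157/2.5,100+590/2.5,223);print("hinge",hin.round(1),np.linalg.norm((hin-piv)[:2]))
# roof corners c1b
for p in [(27,158),(605,24),(719,458),(122,577)]: print(at("top",235+p[0]/2.5,100+p[1]/2.5,220).round(1))
E
```

```text
hole [ 558.3 -175.5  227. ] 103.3
hole [ 577.5 -155.1  227. ] 131.3
hole [ 597.6 -135.1  227. ] 159.6
hole [ 616.9 -115.1  227. ] 187.5
piv [ 486.9 -250.1  229. ] knob [650.5 -80.9 281. ] 235.4055447025173
peg [ 506.6 -148.2  235. ]
side peg [ 507.8 -150.5  235. ] knob [651.2 -81.7 281. ] h3 [ 598.9 -136.1  227. ] piv [ 488.7 -255.4  229. ]
hinge [424.2  -5.3 223. ] 252.6704665451088
[721.5  86.7 220. ]
[ 817.6 -317.3  220. ]
[ 514.7 -390.2  220. ]
[432.6  18.6 220. ]
```

```bash
cat >> h.py <<'E'
def to(*ts):
    s=ctrl.read_state(); M=R.from_euler('xyz',s['tool_rot']).as_matrix(); p=np.array(s['eef_pos'])
    for t in ts:
        print('slide',(M.T@(np.array(t[:3])-p)).round(1).tolist(),'turn',None if len(t)<4 else round((s['tool_rot'][2]-t[3]+np.pi)%(2*np.pi)-np.pi,3))
def st():
    s=ctrl.read_state(); print(s['clock'],np.round(s['eef_pos'],1),np.round(s['tool_rot'],3),'F',np.round(s['force'],1),'w',round(s['width'],1))
E
python3 - <<'E'
from h import *
to((278,-587,345,.443),(420,-390,345,.75),(651,-81,345,.75))
E
```

```text
slide [-0.4, -0.1, -114.5] turn -0.0
slide [212.3, -117.3, -114.3] turn -0.307
slide [553.5, -297.5, -114.0] turn -0.307
```

Call:
play_rows:
  slide:
    - [0,0,-60]
    - [0,0,-114]
    - [50,-27,-114]
    - [105,-56,-114]
    - [160,-86,-114]
  turn: [0,0,-0.1,-0.2,-0.3]
  fingers: [1,1,1,1,1]

```text
clock: 0.72
eef_pos: [386.8, -439.1, 344.4]
tool_rot: [-3.14, -0.001, 0.746]
force: [0.6, -0.5, -0.6]
width: 85.5
```

```bash
python3 - <<'E'
from h import *
st();to((651,-81,345,.75))
E
```

```text
0.725 [ 386.8 -439.1  344.4] [-3.14e+00 -1.00e-03  7.46e-01] F [ 0.6 -0.5 -0.6] w 85.5
slide [437.1, -83.8, -0.2] turn -0.004
```

Call:
play_rows:
  slide:
    - [55,-11,0]
    - [110,-21,0]
    - [165,-32,0]
    - [220,-42,0]
    - [275,-53,0]
  turn: [0,0,0,0,0]
  fingers: [1,1,1,1,1]

```text
clock: 1.35
eef_pos: [553.5, -212.1, 344.3]
tool_rot: [-3.139, -0.0, 0.745]
force: [0.4, 1.0, -0.2]
width: 85.7
```

```bash
python3 - <<'E'
from h import *
st();to((651,-81,345,.75))
E
```

```text
1.35 [ 553.5 -212.1  344.3] [-3.139 -0.     0.745] F [ 0.4  1.  -0.2] w 85.7
slide [160.5, -30.2, -0.6] turn -0.005
```

Call:
play_rows:
  slide:
    - [55,-10,0]
    - [110,-21,0]
    - [160,-30,0]
    - [160,-30,0]
    - [160,-30,0]
  turn: [0,0,0,0,0]
  fingers: [1,1,1,1,1]

```text
clock: 1.98
eef_pos: [650.2, -82.2, 343.7]
tool_rot: [-3.139, 0.002, 0.745]
force: [1.1, -0.8, 0.8]
width: 85.6
```

```bash
python3 - <<'E'
from h import *
st();to((651,-81,345,.75))
im,_=vision.get_image("side"); crop("side",im,"pics/c3.png",200,40,220,165,3.6)
to((651,-81,300),(651,-81,242,.75))
E
```

```text
1.975 [650.2 -82.2 343.7] [-3.139e+00  2.000e-03  7.450e-01] F [ 1.1 -0.8  0.8] w 85.6
slide [1.4, -0.4, -1.3] turn -0.005
slide [2.2, -0.8, 44.0] turn None
slide [2.3, -0.7, 102.0] turn -0.006
```

View pics/c3.png

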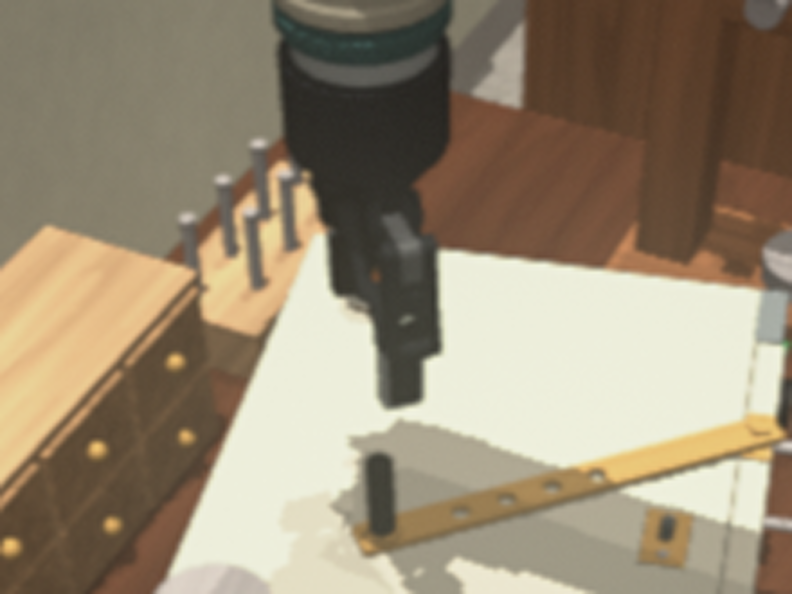

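The picture shows the open gripper over the knob (crop 380,455), jaws across the bar; the peg (667,527) and the holes remain visible to the side camera. Now descending.

Call:
play_rows:
  slide:
    - [2,-1,40]
    - [2,-1,80]
    - [2,-1,100]
    - [2,-1,100]
  turn: [0,0,0,0]
  fingers: [1,1,1,1]

```text
clock: 2.52
eef_pos: [648.8, -82.9, 242.6]
tool_rot: [-3.137, 0.005, 0.741]
force: [-0.5, -0.4, 0.6]
width: 85.6
```

Call:
play_rows:
  slide:
    - [0,0,0]
    - [0,0,0]
    - [0,0,0]
    - [0,0,0]
    - [0,0,0]
  turn: [0,0,0,0,0]
  fingers: [0.5,0.3,0.2,0.1,0.0]

```text
clock: 3.15
eef_pos: [649.2, -82.9, 243.3]
tool_rot: [-3.138, 0.004, 0.741]
force: [-1.3, 0.3, 3.2]
width: 14.3
```

Call:
play_rows:
  slide:
    - [0,0,0]
    - [0,0,0]
    - [0,0,0]
  turn: [0,0,0]
  fingers: [0,0,0]

```text
clock: 3.52
eef_pos: [649.1, -82.9, 243.4]
tool_rot: [-3.138, 0.004, 0.741]
force: [-0.2, 0.2, 2.2]
width: 14.5
```

```bash
python3 - <<'E'
from h import *
st()
im,_=vision.get_image("side"); crop("side",im,"pics/c4.png",230,90,200,150,4)
st()
E
```

```text
3.525 [649.1 -82.9 243.4] [-3.138  0.004  0.741] F [-0.2  0.2  2.2] w 14.5
3.575 [649.1 -82.9 243.3] [-3.138  0.004  0.741] F [-0.5  0.1  0.9] w 14.5
```

View pics/c4.png

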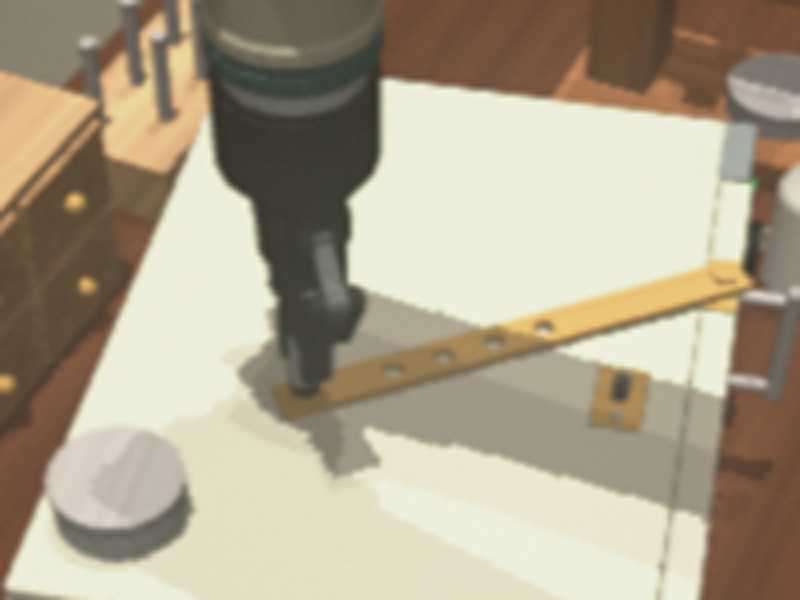

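```bash
cat >> h.py <<'E'
from scipy.optimize import brentq
HIN=np.array([424.2,-5.3]); PIV0=np.array([487.,-250.]); PEG=np.array([507.,-149.])
def piv(th):
    c,s=np.cos(-th),np.sin(-th); r=PIV0-HIN; r=r*250/np.linalg.norm(r); return HIN+np.array([[c,-s],[s,c]])@r
def door_for(g,rad): # grip xy, horizontal dist
    return brentq(lambda t: np.linalg.norm(g-piv(t))-rad,-0.1,1.0)
def gripxy(th,ang,tilt,h=39,r=235):
    return piv(th)+(r*np.cos(tilt)-h*np.sin(tilt))*np.array([np.cos(ang),np.sin(ang)])
E
python3 - <<'E'
from h import *
ph=np.arcsin(30/235)
th=brentq(lambda t:np.linalg.norm(PEG-piv(t))-160*np.cos(ph),0.1,.9)
v=PEG-piv(th);a=np.arctan2(v[1],v[0]); g1=gripxy(th,a,ph); print("hover theta",th,"ang",a,"grip",g1,"final piv",piv(th))
th2=brentq(lambda t:np.linalg.norm(PEG-piv(t))-160,0.1,.9);v=PEG-piv(th2);a2=np.arctan2(v[1],v[0]);print("final",th2,a2,gripxy(th2,a2,0))
g0=np.array([651.,-81.3]); rad=235*np.cos(ph)-39*np.sin(ph)
v=g0-piv(0);a0=np.arctan2(v[1],v[0]);gl=gripxy(0,a0,ph);print("start",gripxy(0,a0,0),"lifted",gl)
for f in np.linspace(0,1,8):
    g=gl+(g1-gl)*f; t=door_for(g,rad); p=piv(t); u=(g-p)/np.linalg.norm(g-p); w=PEG-p
    print(g.round(1),round(t,3),'along',round(w@u,1),'lat',round(u[0]*w[1]-u[1]*w[0],1),'clr',round(np.tan(ph)*(w@u)-12,1), 'ang',round(np.arctan2(u[1],u[0]),3))
E
```

```text
hover theta 0.4018715001192104 ang 0.7102348459444519 grip [ 559.62547403 -103.74540272] final piv [ 386.67917696 -252.46833907]
final 0.4098986089609529 0.7006896038049387 [ 564.32983129 -100.64412709]
start [651.76176379 -80.53130232] lifted [646.90383787 -85.43344707]
[646.9 -85.4] 0.0 along 84.5 lat 54.6 clr -1.1 ang 0.79
[634.4 -88. ] 0.05 along 95.2 lat 47.8 clr 0.2 ang 0.791
[622.  -90.7] 0.102 along 105.7 lat 40.5 clr 1.6 ang 0.789
[609.5 -93.3] 0.157 along 116.1 lat 32.8 clr 2.9 ang 0.783
[597.  -95.9] 0.213 along 126.6 lat 24.8 clr 4.3 ang 0.773
[584.6 -98.5] 0.273 along 137.1 lat 16.6 clr 5.6 ang 0.758
[ 572.1 -101.1] 0.335 along 147.7 lat 8.3 clr 7.0 ang 0.737
[ 559.6 -103.7] 0.402 along 158.7 lat -0.0 clr 8.4 ang 0.71
```

Call:
play_rows:
  slide:
    - [-1.5,0,-8]
    - [-3.5,0,-16]
    - [-5,0,-24]
    - [-7,0,-30]
    - [-7,0,-30]
  turn: [0,0,0,0,0]
  fingers: [0,0,0,0,0]

```text
clock: 4.2
eef_pos: [643.9, -88.2, 273.8]
tool_rot: [-3.138, 0.004, 0.741]
force: [-0.8, -0.9, -3.4]
width: 14.6
```

Call:
play_rows:
  slide:
    - [-9,-5,0]
    - [-22,-13,0]
    - [-36,-21,0]
    - [-49,-29,0]
    - [-60,-36,0]
  turn: [0.01,0.02,0.03,0.04,0.05]
  fingers: [0,0,0,0,0]

```text
clock: 4.82
eef_pos: [575.2, -101.4, 274.5]
tool_rot: [-3.139, 0.002, 0.691]
force: [1.8, 1.4, -3.6]
width: 14.3
```

```bash
python3 - <<'E'
from h import *
st()
im,_=vision.get_image("side"); crop("side",im,"pics/c5.png",230,90,200,150,4)
im,_=vision.get_image("top"); crop("top",im,"pics/c6.png",300,180,200,150,4)
st()
E
```

```text
4.825 [ 575.2 -101.4  274.5] [-3.139e+00  2.000e-03  6.910e-01] F [ 1.8  1.4 -3.6] w 14.3
4.925 [ 573.7 -102.4  274.3] [-3.138  0.005  0.689] F [ 2.   0.2 -3.5] w 14.5
```

View pics/c5.png

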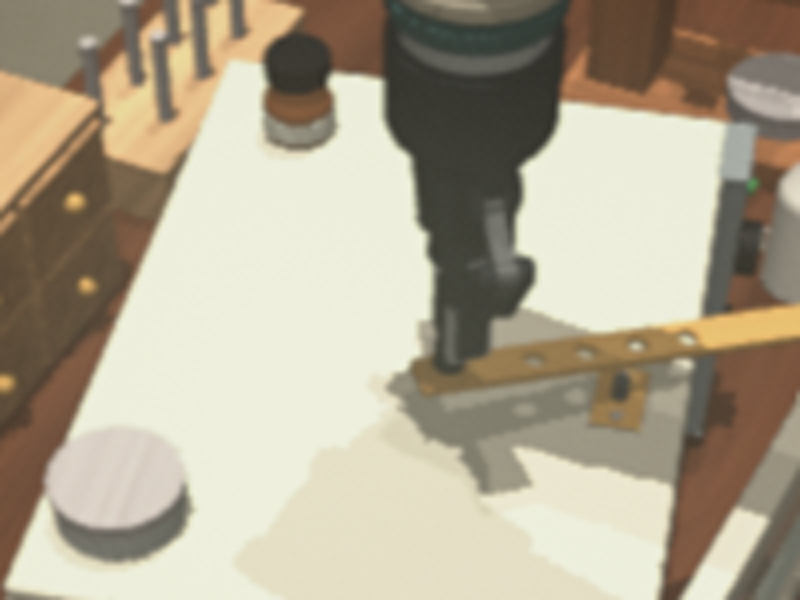

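View pics/c6.png

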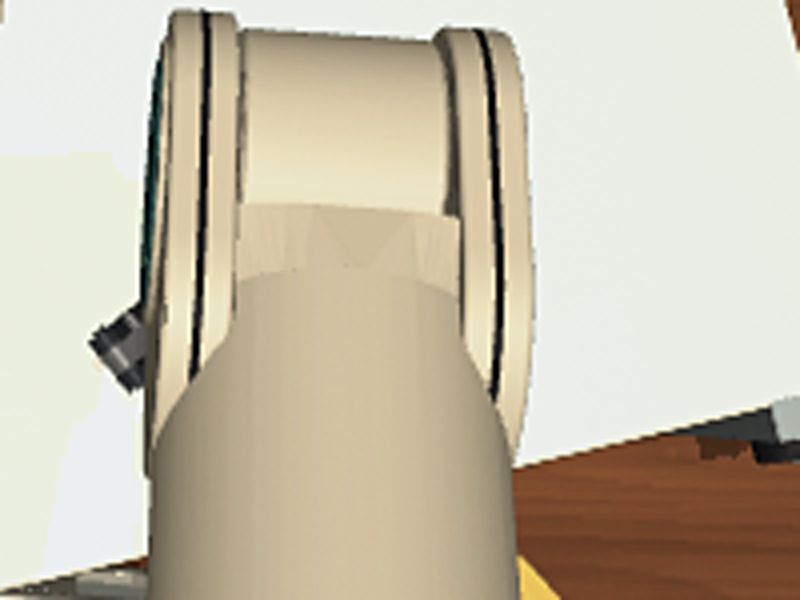

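```bash
python3 - <<'E'
from h import *
ph=np.arcsin(31/235); rad=235*np.cos(ph)-39*np.sin(ph)
g=np.array([576.4,-100.]); t=door_for(g,rad); p=piv(t); u=(g-p)/np.linalg.norm(g-p)
print('door',t,'pred pivot',p)
obs={104:(688,339),132:(639,345),160:(588,352),188:(535,362)}
for r,(a,b) in obs.items():
    z=223+r*np.sin(ph)+5
    pr=p+(r*np.cos(ph)-5*np.sin(ph))*u
    o=at("side",230+a/4,90+b/4,z)
    print(r,pr.round(1),o.round(1), (o[:2]-pr).round(1))
print("peg",at("side",230+622/4,90+378/4,235))
to((557,-106,274.3,.69))
E
```

```text
door 0.310739278732442 pred pivot [ 409.32870999 -254.8572975 ]
104 [ 484.5 -185.2] [ 486.1 -184.9  241.7] [1.7 0.3]
132 [ 504.8 -166.4] [ 505.9 -166.4  245.4] [ 1.1 -0. ]
160 [ 525.2 -147.5] [ 525.9 -147.   249.1] [0.7 0.5]
188 [ 545.5 -128.6] [ 545.7 -125.5  252.8] [0.1 3.1]
peg [ 508.02669207 -151.17894717  235.        ]
slide [-15.2, -7.9, 0.1] turn -0.001
```

Call:
play_rows:
  slide:
    - [-7,-4,0]
    - [-15,-8,0]
    - [-15,-8,0]
    - [-14.5,-8,4]
    - [-14,-8,8]
  turn: [0,0,0,0,0]
  fingers: [0,0,0,0,0]

```text
clock: 5.55
eef_pos: [558.2, -105.2, 266.5]
tool_rot: [-3.139, 0.005, 0.69]
force: [2.5, 2.2, 2.0]
width: 14.3
```

Call:
play_rows:
  slide:
    - [0,0,0]
  turn: [0]
  fingers: [0]

```text
clock: 5.68
eef_pos: [558.2, -105.0, 266.2]
tool_rot: [-3.138, 0.006, 0.69]
force: [2.8, 1.5, 2.0]
width: 14.8
```

```bash
python3 - <<'E'
from h import *
im,_=vision.get_image("side"); crop("side",im,"pics/c7.png",325,150,100,75,8)
st()
E
```

```text
5.725 [ 558.5 -105.   266.4] [-3.138  0.005  0.69 ] F [1.9 3.2 2.1] w 14.4
```

View pics/c7.png

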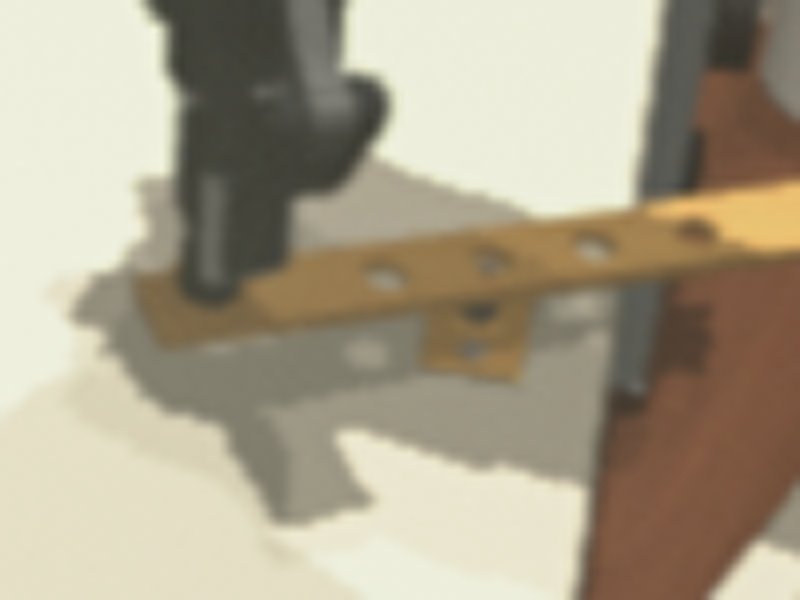

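```bash
cat >> h.py <<'E'
def model(tcp,yaw,z0=243.3):
    L=tcp[2]-z0; ph=np.arcsin(L/235); rad=235*np.cos(ph)-39*np.sin(ph)
    g=np.array(tcp[:2])+3.6*np.array([np.cos(yaw),np.sin(yaw)])
    t=door_for(g,rad); p=piv(t); u=(g-p)/np.linalg.norm(g-p); return t,p,u,ph
E
python3 - <<'E'
from h import *
t,p,u,ph=model((558.4,-105,266.3),.69)
print('door',t,'ang',np.arctan2(u[1],u[0]),'tilt',ph)
for r,(a,b) in {104:(693,231),132:(594,246),160:(490,263),188:(386,277)}.items():
    z=223+r*np.sin(ph)+5
    pr=p+(r*np.cos(ph)-5*np.sin(ph))*u
    o=at("side",325+a/8,150+b/8,z); print(r,pr.round(1),o.round(1),(o[:2]-pr).round(1))
print("h3 underside",p+160*np.cos(ph)*u, 223+160*np.sin(ph))
E
```

```text
door 0.4025092408531088 ang 0.7087307872431647 tilt 0.09802927093785971
104 [ 464.7 -185.4] [ 465.5 -185.6  238.2] [ 0.8 -0.2]
132 [ 485.9 -167.3] [ 485.5 -167.   240.9] [-0.4  0.2]
160 [ 507.  -149.1] [ 506.  -147.4  243.7] [-1.1  1.7]
188 [ 528.2 -131. ] [ 526.6 -129.1  246.4] [-1.6  1.9]
h3 underside [ 507.40854717 -148.80501965] 238.6595744680851
```

```bash
python3 - <<'E'
from h import *
im=cv2.imread("pics/side0.png"); a=cv2.resize(im[170:205,370:405],None,fx=11,fy=11,interpolation=cv2.INTER_NEAREST)
im=cv2.imread("pics/top0.png"); b=cv2.resize(im[270:305,364:399],None,fx=11,fy=11,interpolation=cv2.INTER_NEAREST)
cv2.imwrite("pics/c8.png",np.hstack([a,b]))
E
```

```text
(no output)
```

View pics/c8.png

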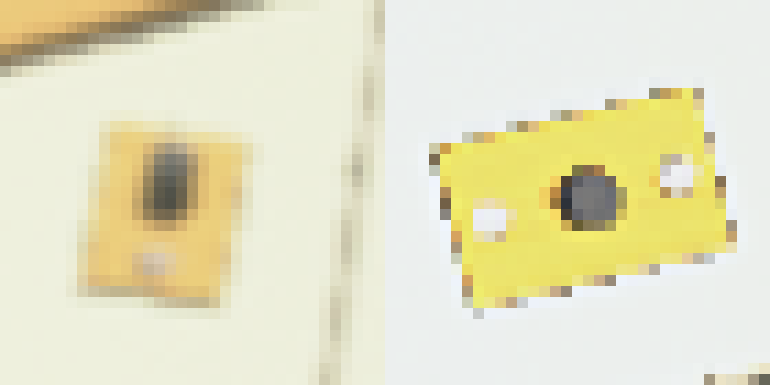

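Call:
play_rows:
  slide:
    - [0.4,0,2]
    - [0.4,0,2]
  turn: [0,0]
  fingers: [0,0]

```text
clock: 5.98
eef_pos: [558.8, -104.6, 264.5]
tool_rot: [-3.138, 0.005, 0.69]
force: [3.1, 3.3, 2.4]
width: 14.6
```

Call:
play_rows:
  slide:
    - [0.4,0,2]
    - [0.4,0,2]
  turn: [0,0]
  fingers: [0,0]

```text
clock: 6.22
eef_pos: [559.0, -104.2, 262.2]
tool_rot: [-3.138, 0.005, 0.69]
force: [2.2, 2.8, 0.7]
width: 14.6
```

Call:
play_rows:
  slide:
    - [0.3,0,1.5]
    - [0.3,0,1.5]
  turn: [0,0]
  fingers: [0,0]

```text
clock: 6.48
eef_pos: [559.1, -104.0, 260.5]
tool_rot: [-3.138, 0.006, 0.69]
force: [2.5, 1.7, 1.7]
width: 14.8
```

Call:
play_rows:
  slide:
    - [0.3,0,1.5]
    - [0.3,0,1.5]
  turn: [0,0]
  fingers: [0,0]

```text
clock: 6.72
eef_pos: [559.2, -103.8, 259.0]
tool_rot: [-3.138, 0.006, 0.69]
force: [1.2, 2.8, 3.3]
width: 14.5
```

```bash
python3 - <<'E'
from h import *
im,_=vision.get_image("side"); crop("side",im,"pics/c9.png",325,150,100,75,8)
st()
E
```

```text
6.775 [ 559.2 -103.8  259. ] [-3.138  0.006  0.69 ] F [3.2 2.7 3.2] w 14.4
```

View pics/c9.png

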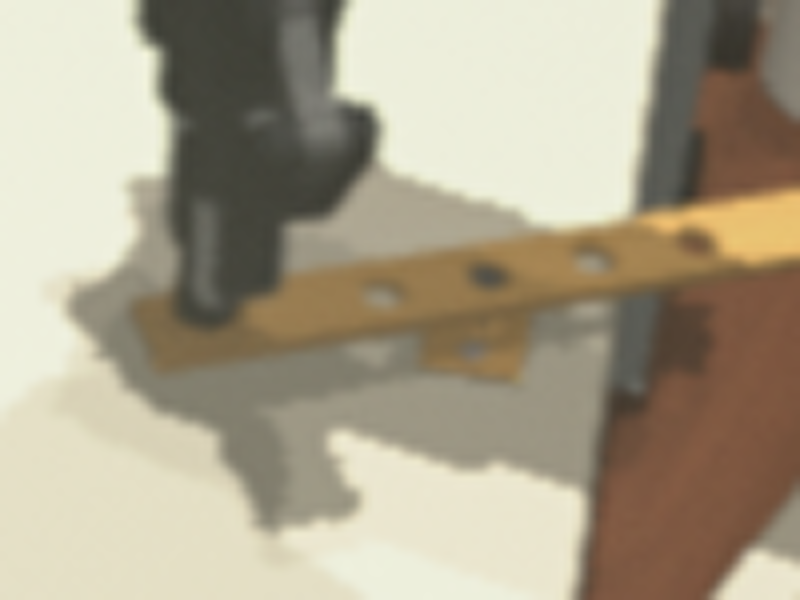

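The dark peg now fills the third hole (crop 490,275). I keep lowering gently.

Call:
play_rows:
  slide:
    - [0.3,0,1.5]
    - [0.3,0,1.5]
  turn: [0,0]
  fingers: [0,0]

```text
clock: 7.02
eef_pos: [559.4, -103.6, 257.2]
tool_rot: [-3.137, 0.006, 0.69]
force: [1.6, 3.0, -0.7]
width: 14.5
```

Call:
play_rows:
  slide:
    - [0.3,0,1.5]
    - [0.3,0,1.5]
  turn: [0,0]
  fingers: [0,0]

```text
clock: 7.28
eef_pos: [559.7, -103.4, 255.6]
tool_rot: [-3.137, 0.006, 0.69]
force: [3.3, 2.2, 0.7]
width: 14.3
```

Call:
play_rows:
  slide:
    - [0.4,0,2]
    - [0.4,0,2]
  turn: [0,0]
  fingers: [0,0]

```text
clock: 7.52
eef_pos: [560.0, -103.2, 253.6]
tool_rot: [-3.137, 0.006, 0.69]
force: [1.1, 2.4, 2.4]
width: 14.5
```

Call:
play_rows:
  slide:
    - [0.4,0,2]
    - [0.4,0,2]
  turn: [0,0]
  fingers: [0,0]

```text
clock: 7.78
eef_pos: [560.3, -102.8, 251.3]
tool_rot: [-3.137, 0.006, 0.69]
force: [2.5, 3.0, 1.2]
width: 14.5
```

```bash
python3 - <<'E'
from h import *
im,_=vision.get_image("side"); crop("side",im,"pics/c10.png",325,150,100,75,8)
st()
E
```

```text
7.825 [ 560.4 -102.9  251.3] [-3.137  0.006  0.69 ] F [2.3 3.  0. ] w 14.7
```

View pics/c10.png

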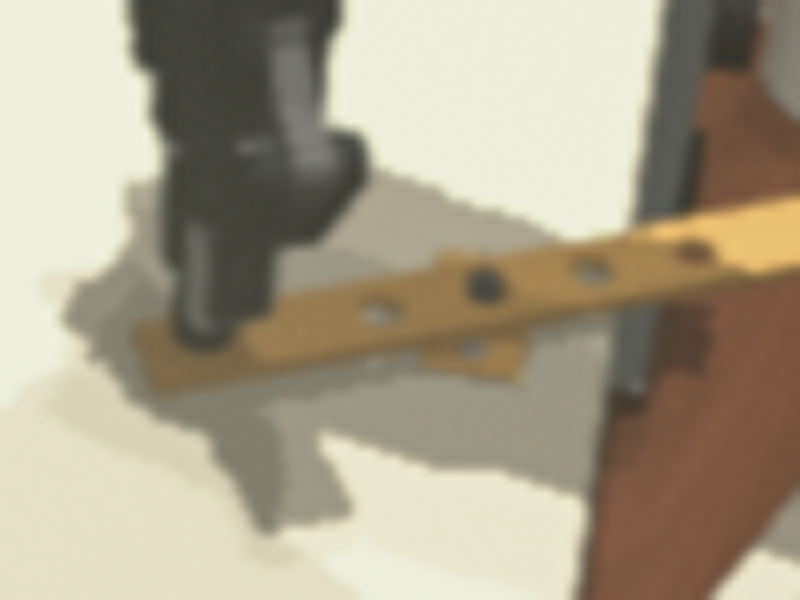

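The peg's top now stands in the third hole (487,286). Lowering the rest.

Call:
play_rows:
  slide:
    - [0.4,0,2]
    - [0.4,0,2]
  turn: [0,0]
  fingers: [0,0]

```text
clock: 8.07
eef_pos: [560.6, -102.6, 249.2]
tool_rot: [-3.137, 0.006, 0.69]
force: [3.1, 2.2, 1.4]
width: 14.4
```

Call:
play_rows:
  slide:
    - [0.4,0,2]
    - [0.4,0,2]
  turn: [0,0]
  fingers: [0,0]

```text
clock: 8.32
eef_pos: [560.9, -102.4, 247.2]
tool_rot: [-3.137, 0.006, 0.691]
force: [2.8, 2.5, 3.1]
width: 14.7
```

Call:
play_rows:
  slide:
    - [0.3,0,1.5]
    - [0.3,0,1.5]
  turn: [0,0]
  fingers: [0,0]

```text
clock: 8.57
eef_pos: [561.2, -102.3, 246.3]
tool_rot: [-3.138, 0.006, 0.69]
force: [0.9, 1.9, 5.7]
width: 14.7
```

Call:
play_rows:
  slide:
    - [0,0,0.5]
    - [0,0,0.5]
  turn: [0,0]
  fingers: [0,0]

```text
clock: 8.82
eef_pos: [561.2, -102.3, 246.3]
tool_rot: [-3.138, 0.006, 0.69]
force: [1.1, 1.4, 5.8]
width: 14.7
```

```bash
python3 - <<'E'
from h import *
im,_=vision.get_image("side"); crop("side",im,"pics/c11.png",325,150,100,75,8)
st()
E
```

```text
8.875 [ 561.2 -102.3  246.3] [-3.138  0.005  0.69 ] F [0.9 1.7 5.7] w 14.7
```

View pics/c11.png

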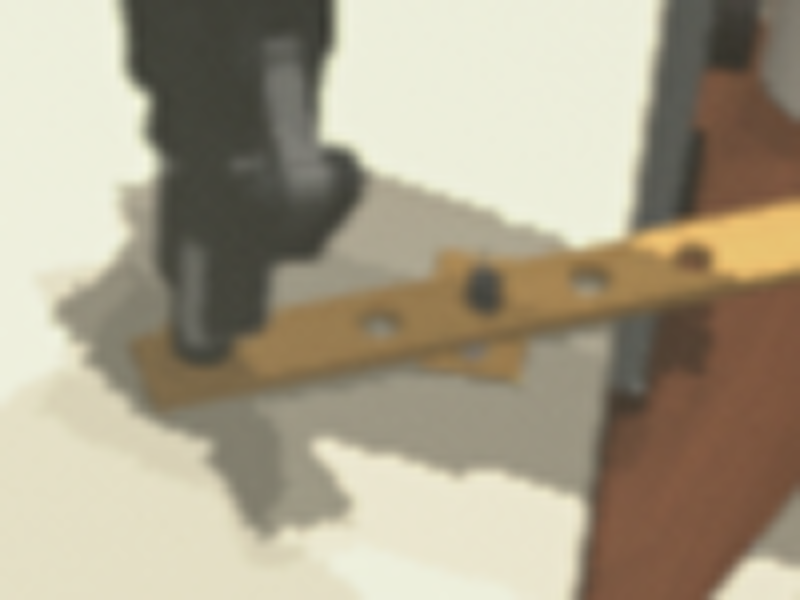

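The peg protrudes clearly through the third hole (485,290) and the bar lies close to the plate. Letting go and looking again.

Call:
play_rows:
  slide:
    - [0,0,0]
    - [0,0,0]
    - [0,0,0]
    - [0,0,0]
  turn: [0,0,0,0]
  fingers: [0.3,0.6,0.8,0.8]

```text
clock: 9.38
eef_pos: [561.0, -102.5, 246.0]
tool_rot: [-3.138, 0.006, 0.69]
force: [-0.1, 0.6, 0.3]
width: 68.3
```

```bash
python3 - <<'E'
from h import *
im,_=vision.get_image("side"); crop("side",im,"pics/c12.png",325,150,100,75,8)
st()
E
```

```text
9.425 [ 561.  -102.4  246.1] [-3.138  0.006  0.69 ] F [ 0.   0.1 -0.3] w 68.1
```

View pics/c12.png

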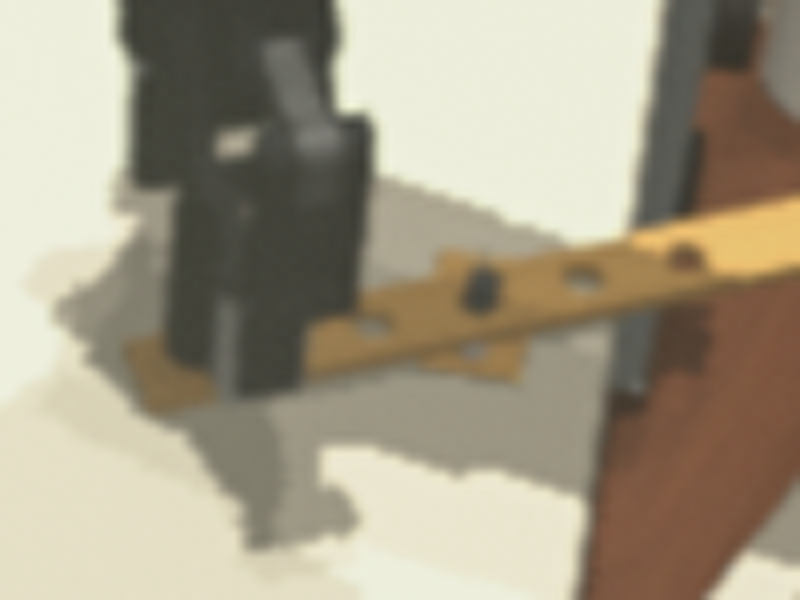

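Released: the stay holds, with the peg standing at the door-side of the hole (483,291). Forces are zero. Retreating straight up.

Call:
play_rows:
  slide:
    - [0,0,-20]
    - [0,0,-60]
    - [0,0,-110]
    - [0,0,-150]
    - [0,0,-150]
  turn: [0,0,0,0,0]
  fingers: [0.8,0.8,0.8,0.8,0.8]

```text
clock: 10.05
eef_pos: [563.8, -102.5, 399.6]
tool_rot: [3.14, 0.001, 0.69]
force: [-0.7, -0.3, -0.8]
width: 68.9
```

```bash
python3 - <<'E'
from h import *
st(); to((470,-420,396))
E
```

```text
10.05 [ 563.8 -102.5  399.6] [3.14e+00 1.00e-03 6.90e-01] F [-0.7 -0.3 -0.8] w 68.9
slide [-274.4, 185.3, 4.2] turn None
```

Call:
play_rows:
  slide:
    - [-45,30,0]
    - [-90,60,0]
    - [-140,93,0]
    - [-190,126,0]
    - [-240,160,0]
  turn: [0,0,0,0,0]
  fingers: [0.8,0.8,0.8,0.8,0.8]

```text
clock: 10.68
eef_pos: [479.3, -379.9, 398.9]
tool_rot: [-3.141, 0.001, 0.69]
force: [1.2, -0.7, -0.4]
width: 68.3
```

Call:
play_rows:
  slide:
    - [-35,25,0]
    - [-35,25,0]
    - [-35,25,0]
  turn: [0,0,0]
  fingers: [0.8,0.8,0.8]

```text
clock: 11.05
eef_pos: [468.4, -420.5, 397.8]
tool_rot: [-3.139, 0.001, 0.691]
force: [0.8, 0.2, 0.3]
width: 68.1
```

```bash
python3 - <<'E'
from h import *
im,d=vision.get_image("top"); cv2.imwrite("pics/top9.png",im); np.save("pics/top9.npy",d); crop("top",im,"pics/c13.png",325,210,160,120,5)
im,_=vision.get_image("side"); crop("side",im,"pics/c14.png",310,140,120,90,6.6)
crop("side",im,"pics/c15.png",230,90,200,150,4)
st()
E
```

```text
11.15 [ 469.1 -419.7  398.5] [-3.14e+00  1.00e-03  6.93e-01] F [ 0.4  0.1 -0.8] w 68.2
```

View pics/c13.png

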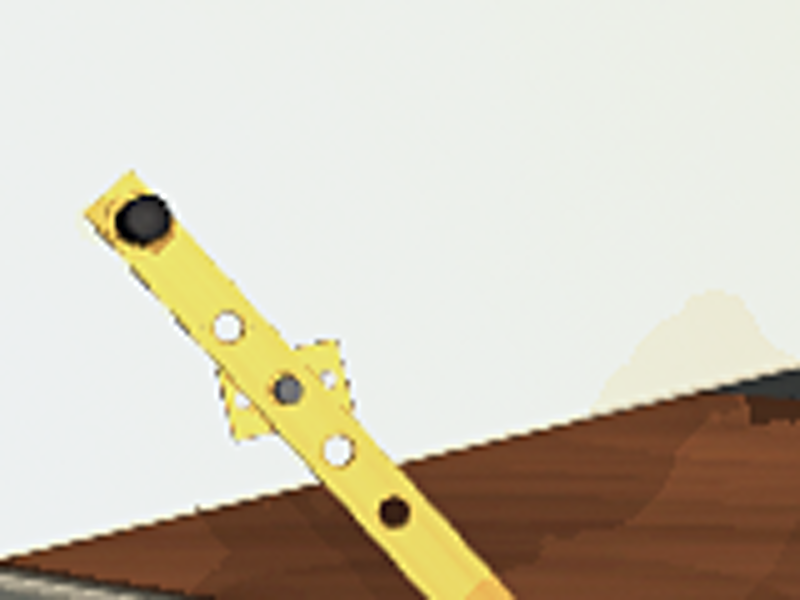

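View pics/c14.png

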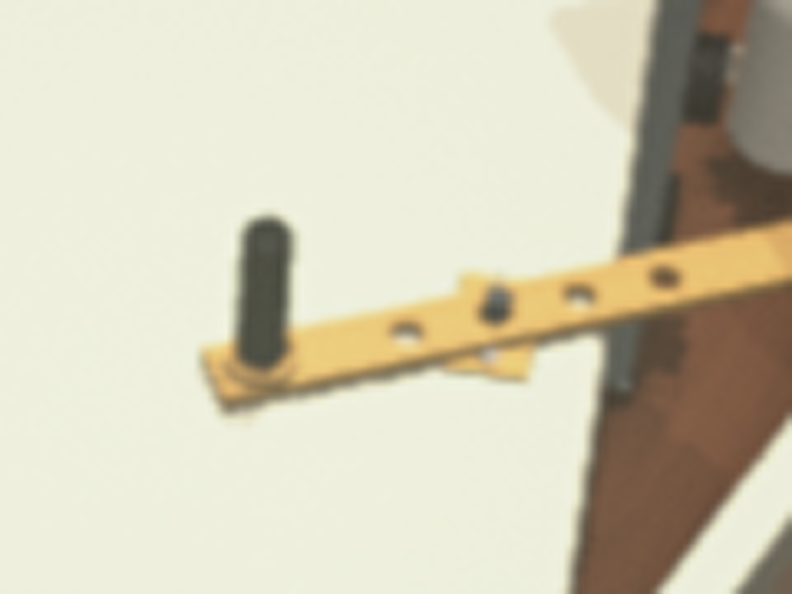

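View pics/top9.png

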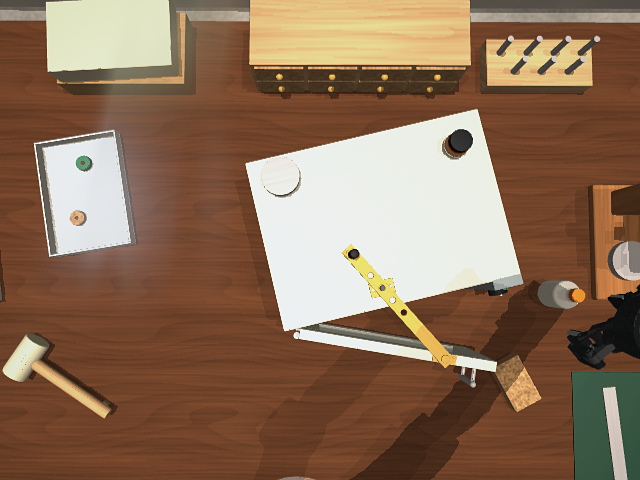

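```bash
python3 - <<'E'
from h import *
p=at("top",448,359.5,229); v=p[:2]-HIN; w=PIV0-HIN
print("pivot",p.round(1),"door",np.arctan2(w[1],w[0])-np.arctan2(v[1],v[0]))
f=lambda a,b,z:at("top",325+a/5,210+b/5,z).round(1)
print("h4,h3/peg,h2,h1",f(229,326,228),f(288,389,235),f(338,450,228),f(394,511,228), "knob",f(143,219,282))
d=np.load("pics/top9.npy"); d0=np.load("pics/top0.npy")
for n,(a,b) in dict(bar45=(180,270),bar34=(258,358),bar23=(313,420),bar12=(366,480),roof=(100,100),knob=(143,219)).items():
    u,v=325+a/5,210+b/5; q=[dep("top",d,u+i,v+j)[2] for i in(-1,0,1) for j in (-1,0,1)]; print(n,np.round(np.median(q),1))
a=cv2.imread("pics/top0.png");b=cv2.imread("pics/top9.png")
for n,(x,y,w,h) in dict(tin=(258,150,48,52),jar=(435,120,45,45)).items():
    print(n,cv2.phaseCorrelate(cv2.cvtColor(a[y:y+h,x:x+w],6).astype(np.float32),cv2.cvtColor(b[y:y+h,x:x+w],6).astype(np.float32)))
E
```

```text
pivot [ 386.5 -258.5  229. ] door 0.3991068702439473
h4,h3/peg,h2,h1 [ 527.6 -129.3  228. ] [ 506.5 -148.4  235. ] [ 485.7 -166.1  228. ] [ 465.2 -184.9  228. ] knob [561.9 -96.3 282. ]
bar45 227.9
bar34 228.5
bar23 226.6
bar12 228.1
roof 218.8
knob 281.7
tin ((-0.009010827150571998, -0.003262234500478911), 1.0009961721636815)
jar ((0.4989840228448976, 0.49058660457913206), 1.0004906305266015)
```

```bash
python3 - <<'E'
from h import *
im,_=vision.get_image("top"); b=cv2.imread("pics/top9.png"); print("motion diff",np.abs(im[230:380,290:500].astype(int)-b[230:380,290:500]).mean())
st(); print(ctrl.finish_job())
E
```

```text
motion diff 0.49326984126984125
11.2 [ 469.2 -419.8  398.8] [-3.141e+00  1.000e-03  6.930e-01] F [ 0.5 -0.2 -0. ] w 68.5
the job is handed in; nothing more can be done
None
```

The stay's third hole is over the peg and holds the door open. I handed the job in at about 11 s, and the interface gave no verdict.

I gripped the knob from above, lifted the stay about 30 mm and drew the door open. Then I lowered the third hole onto the peg in 1.5–2 mm steps until the bar met the plate. I let go and moved the arm clear.

**What the last checks showed:**
- **Hole and peg:** both cameras show the peg standing through the third hole.
- **Stay flat:** its top reads about 228 mm by depth (226.6–228.5 mm along the bar), as it should when flat on the plate.
- **Door:** it stands at about 0.40 rad by the top camera.
- **Holding still:** two pictures taken about 0.1 s apart showed no visible movement.
- **Force:** the wrist vertical force stayed under about 6 N throughout, and the wrist read about zero after I let go.
- **Tin:** unmoved.
- **Jar:** the shift check gave 0.5 pixel (about 1 mm). I take this as an artefact, because the jar looks to be in the same place in the first and last pictures.

**What disagreed:** the two cameras placed the peg about 2 mm apart in y, so I trusted feel and the side picture for the fit. The bar met the plate with the tool 3 mm higher than I expected. Most likely the knob end had been resting on the roof, 3 mm below the plate, at the start.

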